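Lock the bearing jig with its ball-lock pin

TASK

Push the jig's slide fully home against the bearing, then take the ball-lock pin from its grey parking block and stand its nose upright in the brass bush on top of the jig. Then press on its red button and drive the pin gently (never above 25 N) down through the slide and against the ejector spring until you feel it bottom, and let go so that the button springs out and the balls lock. Leave the things standing around the jig where they are.

Things in the scene. Friction and masses are not known exactly. Their poses are not given: they have to be found in the camera images.
- jig: Fixed bearing jig, aluminium base 200 x 74 mm. Origin on the bench below the vertical 17.6 mm pin bore; x points the way the slide closes, z up. The bore goes through a 40 mm brass bush (top 78 mm above the bench), upper cheek with rubber grips (4 N drag), slide (if home) and a lower block with a sprung ejector pad (3 to 8 N over the last 8 mm). The block's height varies, not measured.
- slide (a joint): Position of the steel slide along the jig's x: 0 is fully out, 0.024 m is fully home at a hard stop, where its brass V jaws meet the bearing and its hole lines up with the bore. It slides stiffly (3 N friction) and stays where it is left.
- slide_post (a point): Push post of the slide: 14 mm post under a blue knob of 22 mm diameter. This point is on its axis at the knob's top, 102 mm above the bench; the knob reaches down to 86 mm, the post to 64 mm. It stands 75 mm behind the bore (jig -x) with the slide home, up to 99 mm with it out. To close, push it along jig +x.
- pin: Loose ball-lock pin, 0.2 kg. Origin on the axis at the tip, z towards the button. Steel shank 16 mm thick, 68 mm long, nose tapered over 6 mm to 9 mm; round knurled head 28 mm thick, 68 to 98 mm from the tip; red button above. Four locking balls stick out to 25 mm across, 11 to 17 mm from the tip, and stop it at the bore's mouth. Starts upright in the parking block, tip 19 mm above the bench.
- pin_button: Red button of the pin, 16 mm diameter. Origin on the pin axis, 98 mm from the tip when sprung out, 93 mm fully pressed; its flat top is 7 mm above the origin. 3 N to start, 7.5 N fully in. Pressing draws the balls in so that the pin slides; released below the lower block they spring out and lock. The pin bottoms hard 1.8 mm beyond the depth where they can: stopped short, the button stays in.
- pin_shoulder (a point): Pin axis at the underside of the head, 68 mm from the tip. It does not reach the bush: bottomed, it is anywhere from 81 to 95 mm above the bench, depending on the lower block (not measured), 40 to 54 mm below where it was with the balls on the bush. Driving it home takes up to about 12 N on the button; at the bottom the force rises sharply.
- park_block: Fixed grey block, 50 x 50 x 30 mm, with a vertical 18.5 mm hole in the middle of its top; the pin stands in it, balls resting on the top, shoulder 87 mm above the bench. Origin at the centre of its underside.
- grease_tin: Bystander: green tin 65 mm diameter, 53 mm tall, loose. Origin at the centre of its underside.
- carton: Bystander: small white carton with a red band, 61 x 60 x 20 mm, loose. Origin at the centre of its underside.
Not all that is in view belongs to the job. There is more than one size of the pin; the one meant has the size given above.

How it is judged:
By the outcome, as a careful person would: the job done as asked, in the order asked, and still so for the second after the job is handed in, with the robot touching nothing.
It also fails if it takes over 58 s, if anything falls off the work surface, if the arm or the gripper's body presses on something with over 40 N, if the wrist force passes 120 N, or if a joint passes its speed limit or range.

ROBOT

A 6-joint arm with a two-finger parallel gripper is mounted at the origin on a cart in front of the work surface, level with it; the furniture and walls round the work are solid. World frame = base frame: x ahead of the robot, y to its left, z up, the work surface at z = 0. Lengths are in mm, angles in degrees, forces in N, time in s.
With the tool pointing down it reaches from about 300 to 850 mm from the base axis. Payload 4.2 kg.
Tool frame: the origin (TCP) lies on the centre line of the jaws, within the pads' length; the fingertips stand 14 mm ahead of it and the grasp point (between the pads) lies 5 mm behind it (env.finger_overhang is the z of the fingertips in the tool frame, in mm); z points along the fingers, y is the line along which they close (so a half turn about z gives the same grasp; the last joint's range is limited). The gripper opens to 91 mm and grips with 3 to 60 N. Pads are 32 mm wide; open, the fingers measure 118 mm over their backs; the gripper's body (76 mm by 178 mm) begins 60 mm behind the grasp point.
Start: joints at [66.75, 18.312, 89.639, -0, 72.044, -1.146], TCP at [216.376, 532.751, 227.976] pointing down, gripper open.
Joint ranges: [-177.97, 177.97], [-48.28, 115.42], [12.27, 149.76], [-77.06, 257.06], [2.81, 150.46], [-146.56, 146.56]. Speed limits (degrees/s): [147.25, 147.25, 180, 180, 180, 180].

INTERFACE

Orientations are given as [roll, pitch, yaw] about the fixed x, y, z axes, in that order (R = Rz(yaw) Ry(pitch) Rx(roll)).
In Python, from workcell import sensors, viewer, env gives the robot as it stands. The module is installed in compiled form; this text tells all that it offers.
- The arm moves only by the tool step_arm, never from a script. Its argument "plan" is one flat list of numbers, 6 for each row, row after row: the shift along the tool's x, y, z in cm, then the turn, a rotation vector about the tool's x, y, z in rad. In form: [x, y, z, wx, wy, wz, x, y, z, wx, wy, wz, ...]. A call has 1 to 5 rows; each row shifts and turns the commanded pose from where the row before left it, along the tool's axes as they then stand; what a row does not reach is not made up. A row lasts 1/12 s, in which the tool goes at most 41.7 mm and 7.16 degrees, less where a joint would pass 70% of its speed; a pose out of reach is approached as far as the arm can. A call is refused whole if a number of a shift passes 4.17 or a number of a turn 0.125, either way. A call with a gripper value outside its range is refused whole. "hand" is the finger opening in cm, from 0 to 9.12, set as the call begins (left out, the last holds). The fingers move at their own pace and stop on an object; "newtons" is the grip in N (left out, the last holds). Time passes only in rows, so rows that do not move let the fingers close. It gives the time, the measured TCP pose, the force, the opening and the grip force at its end, in the units of the state.
- sensors.state(): the state, without advancing time (a new reading comes with each control period).
- viewer.grab_frame(name): name is "scene" or "side" or "wrist"; returns a dict with "img" (480x640x3 uint8, red, green, blue), "fx", "fy", "cx", "cy" (pixels), "position" and "attitude" of the camera in the world. Camera axes: x right, y down, z forward; pixel columns grow to the right and rows downward; lengths in mm; the calibration is good to about 2 mm. A picture is of the moment at which its call begins. There is no depth.
- env.job_done(): hands the job in; it is judged then, once.
Trained networks look in a picture, given as the dict that the camera call returned (one of the last four; its "shot" number tells which), for a name from the list of things; names that differ only in an ending like _2 or _b are one class to them, and where a whole thing is asked for, a point or a joint stands for the part that bears it (a point fixed in the world has none). Each returns a list of dicts, best first, with "score" (0 to 1); they miss things now and then, are a little off and sometimes report something else, mostly with a low value. They report only what shows in the picture. A call takes as long as a camera call. They do not tell look-alikes from the thing itself.
- viewer.boxes_of(name, picture): "location" ([column, row] in pixels, amid what is visible of it).
- viewer.pinpoint(name, picture): "location" ([column, row] in pixels: a listed point, or the origin of a listed thing).
The state is a dict: "time_s": time; "qpos": joint angles; "qvel": joint speeds; "effort": joint torques, N m; "ee_pos": TCP position; "ee_rot": TCP orientation; "force": force on the tool from outside, world axes, zero at the start; "torque": the same for the moment, N m; "gripper_width": finger opening in mm; "gripper_force": force on a finger pad.
Only numpy, scipy, OpenCV 4.12 (cv2) and the standard library are available. Lean on these libraries where they do the work, as an engineer would, in place of code of your own. Each camera call takes 0.05 s, during which the arm holds its last target. There are 200 camera calls.

## Working session

There is one attempt and no reset: what is moved stays moved. The work goes in short steps, Python scripts to look and compute and a tool call to move; the robot and the scene stay as the last step left them, time stands still between calls to the robot, and variables do not carry over. Pictures are saved under pics/ and viewed, at most 10 in all, crops included, and the job is handed in when it is done.

Besides the shell and the picture viewer there is one more tool, called after "Call:" by a JSON object that holds its "fn" and its "kwargs". step_arm: Moves the arm, as the interface text tells. Its arguments: {"type":"object","properties":{"plan":{"type":"array","items":{"type":"number"}},"hand":{"type":"number"},"newtons":{"type":"number"}},"required":["plan"]}

```bash
mkdir -p pics; cat > h.py <<'E'
import numpy as np, cv2
from scipy.spatial.transform import Rotation as R
from workcell import sensors, viewer, env
def rot(a):
    a=np.array(a,float)
    return a if a.shape==(3,3) else (R.from_euler('xyz',a,degrees=True).as_matrix() if a.size==3 else R.from_quat(a).as_matrix())
def ray(p,uv):
    d=rot(p['attitude'])@np.array([(uv[0]-p['cx'])/p['fx'],(uv[1]-p['cy'])/p['fy'],1]);return np.array(p['position'],float),d
def atz(p,uv,z):
    o,d=ray(p,uv);return o+d*(z-o[2])/d[2]
def proj(p,X):
    c=rot(p['attitude']).T@(np.array(X,float)-p['position']);return [p['fx']*c[0]/c[2]+p['cx'],p['fy']*c[1]/c[2]+p['cy']]
def tri(l):
    A=0;b=0
    for p,uv in l:
        o,d=ray(p,uv);d=d/np.linalg.norm(d);M=np.eye(3)-np.outer(d,d);A=A+M;b=b+M@o
    return np.linalg.solve(A,b)
def save(p,n): cv2.imwrite('pics/'+n+'.png',cv2.cvtColor(p['img'],cv2.COLOR_RGB2BGR))
E
cat > a.py <<'E'
from h import *
np.set_printoptions(precision=1,suppress=True)
print(sensors.state())
for c in ['scene','side','wrist']:
    p=viewer.grab_frame(c);save(p,c+'0');print(c,p['position'],p['attitude'],p['fx'],p['cx'])
    for n in ['jig','slide_post','pin','pin_button','pin_shoulder','park_block','grease_tin','carton']:
        print(n,[(np.round(d['location']).tolist(),round(d['score'],2)) for d in viewer.pinpoint(n,p)[:4]])
E
python3 a.py
```

```text
{'time_s': 0.0, 'qpos': array([66.7, 18.4, 89.7, -0. , 72. , -1.1]), 'qvel': array([-0. ,  0.1, -0. ,  0.1,  0. , -0.1]), 'effort': array([  0. , -41.2, -23.2,   0.1,   0. ,  -0. ]), 'ee_pos': array([216.2, 532.3, 227.1]), 'ee_rot': array([-179.9,   -0. ,  157.9]), 'force': array([0.2, 0.2, 1.2]), 'torque': array([0., 0., 0.]), 'gripper_force': 0.0, 'gripper_width': 91.23398201978901}
scene [  46.7 -851.7  474.4] [-111.3   -1.6  -33.7] 440.7176702499059 313.39145480301124
jig [([315.0, 267.0], 0.93)]
slide_post [([287.0, 244.0], 0.63)]
pin [([402.0, 340.0], 0.76), ([390.0, 309.0], 0.63), ([314.0, 269.0], 0.63), ([429.0, 318.0], 0.58)]
pin_button [([394.0, 267.0], 0.57), ([407.0, 306.0], 0.47), ([436.0, 285.0], 0.45)]
pin_shoulder [([433.0, 296.0], 0.71), ([407.0, 316.0], 0.67), ([395.0, 281.0], 0.66)]
park_block [([391.0, 319.0], 0.86)]
grease_tin [([347.0, 326.0], 0.94), ([391.0, 317.0], 0.5)]
carton [([211.0, 270.0], 0.65)]
side [ 175.6 -906.9  558.8] [-117.7   -0.5  -25.3] 503.10423435881023 318.05279358759344
jig [([330.0, 249.0], 0.69)]
slide_post [([295.0, 219.0], 0.61)]
pin [([396.0, 305.0], 0.77), ([442.0, 315.0], 0.76), ([405.0, 342.0], 0.6)]
pin_button [([400.0, 258.0], 0.55), ([408.0, 306.0], 0.54), ([447.0, 281.0], 0.45), ([329.0, 250.0], 0.35)]
pin_shoulder [([408.0, 315.0], 0.9), ([443.0, 292.0], 0.88), ([395.0, 273.0], 0.87), ([220.0, 242.0], 0.17)]
park_block [([395.0, 308.0], 0.73), ([216.0, 240.0], 0.53)]
grease_tin [([347.0, 323.0], 0.82)]
carton [([219.0, 240.0], 0.58), ([393.0, 273.0], 0.52)]
wrist [150.4 560.2 385.7] [165.1   0.   67.9] 432.3084685144198 319.00110080224874
jig []
slide_post []
pin []
pin_button []
pin_shoulder []
park_block []
grease_tin []
carton []
```

View scene.

```bash
python3 - <<'E'
import cv2,numpy as np
a=cv2.imread('pics/scene0.png')[200:380,180:480];b=cv2.imread('pics/side0.png')[180:370,180:490]
a=cv2.resize(a,(800,300),interpolation=cv2.INTER_CUBIC)if 0 else cv2.resize(a,(500,300),interpolation=3);b=cv2.resize(b,(490,300),interpolation=3)
cv2.imwrite('pics/v1.png',np.vstack([cv2.resize(cv2.imread('pics/scene0.png')[215:365,185:465],(560,300),interpolation=3),cv2.resize(cv2.imread('pics/side0.png')[195:345,185:465],(560,300),interpolation=3)]))
E
cat > b.py <<'E'
from h import *
np.set_printoptions(precision=1,suppress=True)
s=viewer.grab_frame('scene');d=viewer.grab_frame('side')
for n,u,v in [('A sh',(395,281),(395,273)),('B sh',(407,316),(408,315)),('C sh',(433,296),(443,292)),('A btn',(394,267),(400,258)),('A tip',(390,309),(396,305)),('B tip',(402,340),(405,342)),('C tip',(429,318),(442,315)),('C btn',(436,285),(447,281)),('B btn',(407,306),(408,306)),('jig',(315,267),(330,249)),('post',(287,244),(295,219)),('block',(391,319),(395,308)),('tin',(347,326),(347,323)),('carton',(211,270),(219,240))]:
    print(n,tri([(s,u),(d,v)]))
E
python3 b.py
```

```text
A sh [ 611.2 -303.5  112.1]
B sh [ 620.5 -337.5   46.9]
C sh [ 699.  -328.7   66.2]
A btn [ 642.6 -268.4  118.6]
A tip [ 637.2 -276.    25.8]
B tip [ 624.  -330.9  -14.8]
C tip [ 722.6 -308.2   -3.3]
C btn [ 702.6 -329.9   89.8]
B btn [ 615.4 -340.1   70.1]
jig [632.8  -7.3  15.2]
post [562.1  20.2  87.1]
block [ 646.2 -267.4    2.6]
tin [ 549.6 -248.2   -4.2]
carton [433.7 208.6 -27.3]
```

View pics/v1.png

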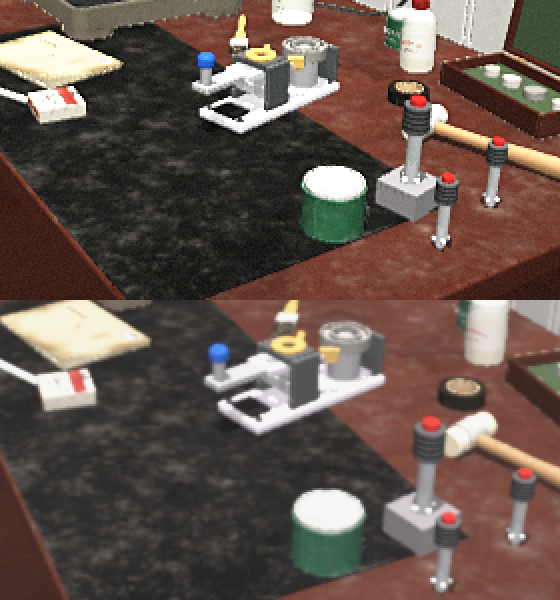

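Candidates for the pin (scene pixels): A (395,281), large and standing in the grey block; B (402,340) and C (429,318), both small and loose on the bench. I choose A: it is in the parking block and its size fits. The jig is near (315,267), with its post at (287,244). The tin is at (347,326) and the carton at (211,270).

```bash
cat > go.py <<'E'
from h import *
import sys
def plan(xyz,yaw,n=None):
    """rows (cm, rad) from the measured pose to tool-down pose xyz, yaw"""
    s=sensors.state();p=np.array(s['ee_pos']);y0=s['ee_rot'][2]
    dy=(yaw-y0+180)%360-180
    n=n or int(max(np.ceil(np.abs(np.array(xyz)-p).max()/38),np.ceil(abs(dy)/6.6),1))
    d=(np.array(xyz)-p)/n
    print('n',n,'pose',np.round(p,1),np.round(s['ee_rot'],1))
    for i in range(n):
        M=R.from_euler('xyz',[180,0,y0+dy*i/n],degrees=True).as_matrix()
        r=np.r_[np.round(M.T@d/10,2),0,0,round(-np.radians(dy/n),3)]
        print(', '.join('%g'%v for v in r), end=',\n' if (i+1)%5 else '\n--\n')
if __name__=='__main__':
    a=list(map(float,sys.argv[1:]));plan(a[:3],a[3],int(a[4]) if len(a)>4 else None)
E
python3 go.py 600 5 228 69 15
```

```text
n 15 pose [216.4 532.8 228. ] [180.    0.  157.9]
-3.69, -2.3, -0, 0, 0, 0.103,
-3.91, -1.9, -0, 0, 0, 0.103,
-4.09, -1.49, -0, 0, 0, 0.103,
-4.22, -1.06, -0, 0, 0, 0.103,
-4.31, -0.62, -0, 0, 0, 0.103
--
-4.35, -0.17, -0, 0, 0, 0.103,
-4.34, 0.28, -0, 0, 0, 0.103,
-4.29, 0.73, -0, 0, 0, 0.103,
-4.19, 1.16, -0, 0, 0, 0.103,
-4.05, 1.59, -0, 0, 0, 0.103
--
-3.86, 2, -0, 0, 0, 0.103,
-3.64, 2.39, -0, 0, 0, 0.103,
-3.37, 2.75, -0, 0, 0, 0.103,
-3.07, 3.08, -0, 0, 0, 0.103,
-2.73, 3.38, -0, 0, 0, 0.103
--
```

```bash
python3 go.py 600 5 228 69 20
```

```text
n 20 pose [216.4 532.8 228. ] [180.    0.  157.9]
-2.77, -1.72, -0, 0, 0, 0.078,
-2.9, -1.5, -0, 0, 0, 0.078,
-3, -1.27, -0, 0, 0, 0.078,
-3.09, -1.04, -0, 0, 0, 0.078,
-3.16, -0.8, -0, 0, 0, 0.078
--
-3.22, -0.55, -0, 0, 0, 0.078,
-3.25, -0.3, -0, 0, 0, 0.078,
-3.26, -0.04, -0, 0, 0, 0.078,
-3.26, 0.21, -0, 0, 0, 0.078,
-3.23, 0.46, -0, 0, 0, 0.078
--
-3.18, 0.71, -0, 0, 0, 0.078,
-3.12, 0.95, -0, 0, 0, 0.078,
-3.04, 1.19, -0, 0, 0, 0.078,
-2.93, 1.42, -0, 0, 0, 0.078,
-2.82, 1.65, -0, 0, 0, 0.078
--
-2.68, 1.86, -0, 0, 0, 0.078,
-2.53, 2.06, -0, 0, 0, 0.078,
-2.36, 2.25, -0, 0, 0, 0.078,
-2.18, 2.43, -0, 0, 0, 0.078,
-1.98, 2.59, -0, 0, 0, 0.078
--
```

Call:
{"fn": "step_arm", "kwargs": {"plan": [-2.77,-1.72,0,0,0,0.078,-2.9,-1.5,0,0,0,0.078,-3,-1.27,0,0,0,0.078,-3.09,-1.04,0,0,0,0.078,-3.16,-0.8,0,0,0,0.078], "hand": 0}}

```text
time_s: 1.87
ee_pos: [312.7, 399.6, 228.0]
ee_rot: [180.0, 0.0, 135.4]
force: [0.8, 0.9, -0.4]
gripper_width: 60.7
gripper_force: 0.0
```

Call:
{"fn": "step_arm", "kwargs": {"plan": [-3.22,-0.55,0,0,0,0.078,-3.25,-0.3,0,0,0,0.078,-3.26,-0.04,0,0,0,0.078,-3.26,0.21,0,0,0,0.078,-3.23,0.46,0,0,0,0.078]}}

```text
time_s: 2.28
ee_pos: [408.4, 267.1, 228.2]
ee_rot: [180.0, -0.0, 113.0]
force: [0.8, -0.3, 0.7]
gripper_width: 27.2
gripper_force: 0.0
```

Call:
{"fn": "step_arm", "kwargs": {"plan": [-3.18,0.71,0,0,0,0.078,-3.12,0.95,0,0,0,0.078,-3.04,1.19,0,0,0,0.078,-2.93,1.42,0,0,0,0.078,-2.82,1.65,0,0,0,0.078]}}

```text
time_s: 2.7
ee_pos: [503.5, 134.6, 228.1]
ee_rot: [180.0, -0.0, 90.6]
force: [0.9, 0.5, 0.3]
gripper_width: 0.5
gripper_force: 0.0
```

Call:
{"fn": "step_arm", "kwargs": {"plan": [-2.68,1.86,0,0,0,0.078,-2.53,2.06,0,0,0,0.078,-2.36,2.25,0,0,0,0.078,-2.18,2.43,0,0,0,0.078,-1.98,2.59,0,0,0,0.078]}}

```text
time_s: 3.12
ee_pos: [598.4, 1.9, 228.0]
ee_rot: [180.0, -0.0, 68.3]
force: [0.5, 0.9, 0.1]
gripper_width: 0.0
gripper_force: 0.0
```

```bash
cat > c.py <<'E'
from h import *
import sys
np.set_printoptions(precision=1,suppress=True)
s=sensors.state();print(s['ee_pos'],s['ee_rot'],s['force'],s['gripper_width'],s['time_s'])
p=viewer.grab_frame('wrist');save(p,sys.argv[1]);print(p['position'],p['attitude'])
for nz in sys.argv[2:]:
    n,z=nz.split(':')
    for d in viewer.pinpoint(n,p)[:3]: print(n,np.array(d['location']),round(d['score'],2),atz(p,d['location'],float(z)))
E
python3 c.py w1 jig:0 slide_post:102
```

```text
[598.4   1.9 228. ] [180.   -0.   68.3] [0.5 0.9 0.1] 0.04632416812571088 3.1167
[626.   69.1 385.8] [165.1  -0.1 -21.7]
jig [360.8 167.4] 0.64 [646.9  20.8   0. ]
slide_post [256.4 260.1] 0.86 [552.7   0.9 102. ]
```

View pics/w1.png

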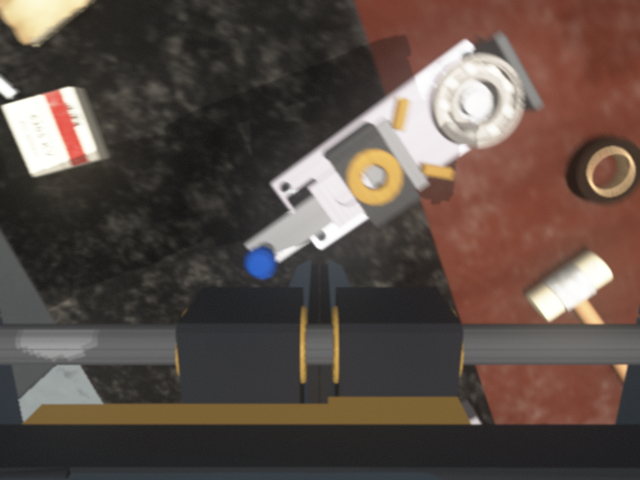

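Wrist view: bush bore at (374,177), blue knob at (261,263), bearing at (477,100), carton at (55,130). Next I convert these to positions and cross-check them with the other cameras.

```bash
cat > d.py <<'E'
from h import *
np.set_printoptions(precision=1,suppress=True)
p=viewer.grab_frame('wrist')
hsv=cv2.cvtColor(p['img'],cv2.COLOR_RGB2HSV)
def blob(m):
    n,l,st,c=cv2.connectedComponentsWithStats(m.astype(np.uint8));i=1+np.argmax(st[1:,4]);return c[i],st[i]
m=(hsv[...,0]>105)&(hsv[...,0]<125)&(hsv[...,1]>170)&(hsv[...,2]>90);m[300:]=0
kb,ks=blob(m);print('knob px',kb,ks)
m=(hsv[...,0]>15)&(hsv[...,0]<28)&(hsv[...,1]>140)&(hsv[...,2]>120);m[290:]=0
bb,bs=blob(m);bb=bs[:2]+bs[2:4]/2-.5;print('bush px',bb,bs)
K=atz(p,kb,94);B=atz(p,bb,78);print('knob',K,'bush',B,'dist',np.linalg.norm((K-B)[:2]),'dir',np.degrees(np.arctan2(*(B-K)[1::-1])))
s=viewer.grab_frame('scene');d=viewer.grab_frame('side')
for n,q in (('scene',s),('side',d)):
    print(n,'knob->',proj(q,K),'bush->',proj(q,B)); 
    h=cv2.cvtColor(q['img'],cv2.COLOR_RGB2HSV);m=(h[...,0]>105)&(h[...,0]<125)&(h[...,1]>170)&(h[...,2]>90);u,st=blob(m);print(u,st,'tri',tri([(p,kb),(q,u)]))
    m=(h[...,0]>15)&(h[...,0]<28)&(h[...,1]>140)&(h[...,2]>120);m[:, 360:]=0;u,st=blob(m);print('bush',u,st,'tri',tri([(p,bb),(q,u)]))
    if n=='scene': print('A block',atz(q,(391,309),30))
E
python3 d.py
```

```text
knob px [256.8 261.5] [243 247  29  29 656]
bush px [378.5 180.5] [360 161  38  40 408]
knob [550.7  -2.2  94. ] bush [651.1  17.3  78. ] dist 102.27556123302966 dir 10.986761370290418
scene knob-> [np.float64(287.491528040658), np.float64(244.80088412117473)] bush-> [np.float64(317.3659851837415), np.float64(241.33335416317416)]
[287.5 245. ] [284 242   8   7  55] tri [550.5  -2.4  93.5]
bush [309.8 149.1] [296 148  33   4  99] tri [637.3  52.7 306.7]
A block [ 634.1 -281.2   30. ]
side knob-> [np.float64(294.2849892372957), np.float64(221.36424165520808)] bush-> [np.float64(331.79071016513734), np.float64(216.59428812909934)]
[294.  221.3] [290 218   9   8  55] tri [550.4  -2.1  94. ]
bush [270.5  86.5] [270  86   2   2   2] tri [584.9  81.  365.5]
```

```bash
python3 - <<'E'
from h import *
np.set_printoptions(precision=1,suppress=True)
p=viewer.grab_frame('wrist')
for z,a,b in ((78,(375,177.5),(375,177.5)),(15,(272,184),(470,42)),(15,(318,248),(462,152)),(94,(256.8,261.5),(375,177.5))):
    A=atz(p,a,z);B=atz(p,b,z if z!=94 else 78);print(A,B,np.degrees(np.arctan2(*(B-A)[1::-1])),np.linalg.norm((B-A)[:2]))
E
python3 go.py 514 -10 140 102 6; python3 go.py 514 -10 90 102 6
```

```text
[647.9  22.8  78. ] [647.9  22.8  78. ] 0.0 0.0
[568.6  39.9  15. ] [758.5  86.3  15. ] 13.732875276487528 195.4793727725925
[584.4 -27.7  15. ] [728.1   6.3  15. ] 13.332638793526852 147.64478057705819
[549.  -0.  94.] [647.9  22.8  78. ] 13.006894893135156 101.53563686219647
n 6 pose [597.    4.4 228. ] [-180.    -0.    68.6]
-0.73, -1.2, 1.47, 0, 0, -0.097,
-0.61, -1.27, 1.47, 0, 0, -0.097,
-0.48, -1.32, 1.47, 0, 0, -0.097,
-0.35, -1.36, 1.47, 0, 0, -0.097,
-0.22, -1.39, 1.47, 0, 0, -0.097
--
-0.08, -1.4, 1.47, 0, 0, -0.097,
n 6 pose [597.    4.4 228. ] [-180.    -0.    68.6]
-0.73, -1.2, 2.3, 0, 0, -0.097,
-0.61, -1.27, 2.3, 0, 0, -0.097,
-0.48, -1.32, 2.3, 0, 0, -0.097,
-0.35, -1.36, 2.3, 0, 0, -0.097,
-0.22, -1.39, 2.3, 0, 0, -0.097
--
-0.08, -1.4, 2.3, 0, 0, -0.097,
```

Call:
{"fn": "step_arm", "kwargs": {"plan": [-0.73,-1.2,1.47,0,0,-0.101,-0.61,-1.27,1.47,0,0,-0.101,-0.48,-1.32,1.47,0,0,-0.101,-0.35,-1.36,1.47,0,0,-0.101,-0.22,-1.39,1.47,0,0,-0.101]}}

```text
time_s: 3.88
ee_pos: [527.2, -7.9, 154.2]
ee_rot: [180.0, -0.0, 97.9]
force: [-0.6, -0.5, 0.3]
gripper_width: 0.4
gripper_force: 0.0
```

Call:
{"fn": "step_arm", "kwargs": {"plan": [-0.08,-1.4,1.47,0,0,-0.101,0,0,0,0,0,0,0,0,0,0,0,0]}}

```text
time_s: 4.13
ee_pos: [514.1, -10.8, 140.0]
ee_rot: [-180.0, -0.0, 103.2]
force: [1.1, -0.0, 0.8]
gripper_width: -0.1
gripper_force: 0.0
```

```bash
python3 go.py 514.4 -10.7 90 103.3 3; python3 d.py | head -3
```

```text
n 3 pose [514.1 -10.8 140. ] [-180.    -0.   103.2]
0, 0.01, 1.67, 0, 0, -0.001,
0, 0.01, 1.67, 0, 0, -0.001,
0, 0.01, 1.67, 0, 0, -0.001,
knob px [392.7 274.4] [376 258  40  29 754]Traceback (most recent call last):
  File "d.py", line 10, in <module>
    bb,bs=blob(m);bb=bs[:2]+bs[2:4]/2-.5;print('bush px',bb,bs)
          ~~~~^^^
  File "d.py", line 6, in blob
    n,l,st,c=cv2.connectedComponentsWithStats(m.astype(np.uint8));i=1+np.argmax(st[1:,4]);return c[i],st[i]
                                                                      ~~~~~~~~~^^^^^^^^^^
    return _wrapfunc(a, 'argmax', axis=axis, out=out, **kwds)
    return bound(*args, **kwds)
ValueError: attempt to get argmax of an empty sequence
```

Call:
{"fn": "step_arm", "kwargs": {"plan": [0,0,1.67,0,0,0,0,0,1.67,0,0,0,0,0,1.66,0,0,0,0,0.4,0,0,0,0,0,0.4,0,0,0,0]}}

```text
time_s: 4.6
ee_pos: [523.9, -9.4, 90.3]
ee_rot: [179.9, 0.0, 103.2]
force: [0.5, -0.5, 0.9]
gripper_width: 0.3
gripper_force: 0.0
```

Call:
{"fn": "step_arm", "kwargs": {"plan": [0,0.4,0,0,0,0,0,0.4,0,0,0,0,0,0.4,0,0,0,0,0,0.4,0,0,0,0,0,0.4,0,0,0,0]}}

```text
time_s: 5.02
ee_pos: [542.1, -5.2, 90.3]
ee_rot: [-180.0, -0.0, 103.2]
force: [-4.3, -0.8, 3.0]
gripper_width: 0.3
gripper_force: 1.9
```

Call:
{"fn": "step_arm", "kwargs": {"plan": [0,0.2,0,0,0,0,0,0.2,0,0,0,0,0,0.1,0,0,0,0,0,0,0,0,0,0]}}

```text
time_s: 5.35
ee_pos: [547.1, -4.0, 89.7]
ee_rot: [180.0, -0.0, 103.2]
force: [-2.0, -0.8, 2.0]
gripper_width: 0.1
gripper_force: 1.0
```

Call:
{"fn": "step_arm", "kwargs": {"plan": [0,0.1,0,0,0,0,0,0.1,0,0,0,0,0,0,0,0,0,0]}}

```text
time_s: 5.6
ee_pos: [548.8, -3.5, 89.7]
ee_rot: [180.0, -0.0, 103.2]
force: [-2.7, -0.8, 3.0]
gripper_width: 0.7
gripper_force: 1.4
```

Call:
{"fn": "step_arm", "kwargs": {"plan": [0,0.1,0,0,0,0,0,0.1,0,0,0,0,0,0,0,0,0,0]}}

```text
time_s: 5.85
ee_pos: [550.9, -3.0, 89.7]
ee_rot: [180.0, -0.0, 103.2]
force: [-3.1, -0.7, 2.4]
gripper_width: 0.4
gripper_force: 1.4
```

Call:
{"fn": "step_arm", "kwargs": {"plan": [0,0.1,0,0,0,0,0,0,0,0,0,0]}}

```text
time_s: 6.02
ee_pos: [551.9, -2.8, 89.7]
ee_rot: [180.0, -0.0, 103.2]
force: [-3.2, -0.1, 2.4]
gripper_width: 0.1
gripper_force: 1.4
```

Call:
{"fn": "step_arm", "kwargs": {"plan": [0,0.1,0,0,0,0,0,0.1,0,0,0,0,0,0,0,0,0,0]}}

```text
time_s: 6.27
ee_pos: [553.8, -2.4, 89.7]
ee_rot: [180.0, -0.0, 103.2]
force: [-4.2, -0.4, 1.6]
gripper_width: 0.3
gripper_force: 1.5
```

Call:
{"fn": "step_arm", "kwargs": {"plan": [0,0.1,0,0,0,0,0,0,0,0,0,0]}}

```text
time_s: 6.43
ee_pos: [553.8, -2.3, 89.7]
ee_rot: [-179.9, -0.0, 103.2]
force: [-6.1, -0.1, 4.2]
gripper_width: 0.4
gripper_force: 2.7
```

Call:
{"fn": "step_arm", "kwargs": {"plan": [0,0.1,0,0,0,0,0,0.1,0,0,0,0,0,0,0,0,0,0]}}

```text
time_s: 6.68
ee_pos: [554.0, -2.3, 89.6]
ee_rot: [-179.6, -0.0, 103.3]
force: [-9.5, -1.3, 7.4]
gripper_width: 0.2
gripper_force: 5.0
```

Call:
{"fn": "step_arm", "kwargs": {"plan": [0,0.1,0,0,0,0,0,0.1,0,0,0,0,0,0,0,0,0,0]}}

```text
time_s: 6.93
ee_pos: [554.0, -2.2, 89.6]
ee_rot: [-179.4, -0.0, 103.3]
force: [-14.7, -3.2, 9.7]
gripper_width: 0.6
gripper_force: 7.4
```

Call:
{"fn": "step_arm", "kwargs": {"plan": [0,-1,0,0,0,0,0,-1,0,0,0,0,0,0,-3,0,0,0,0,0,-4,0,0,0,0,2,-4,0,0,0]}}

```text
time_s: 7.35
ee_pos: [554.5, -2.2, 197.9]
ee_rot: [-179.8, -0.0, 103.2]
force: [0.1, -0.5, -0.3]
gripper_width: 0.2
gripper_force: 0.0
```

Call:
{"fn": "step_arm", "kwargs": {"plan": [-0.5,3,-2,0,0,0,-0.5,3,0,0,0,0,0,0,0,0,0,0,0,0,0,0,0,0], "hand": 7}}

```text
time_s: 7.68
ee_pos: [619.0, 2.4, 216.4]
ee_rot: [179.9, 0.0, 103.2]
force: [-1.1, 0.2, -0.2]
gripper_width: 24.1
gripper_force: 0.0
```

```bash
python3 c.py w2 jig:0 slide_post:102; python3 d.py; python3 - <<'E'
import cv2;a=cv2.imread('pics/w2.png');cv2.imwrite('pics/v2.png',a[:330])
E
```

```text
[619.    2.4 216.4] [179.9   0.  103.2] [-1.1  0.2 -0.2] 24.12002720339687 7.6833
[603.2  72.9 374.1] [165.1  -0.1  13.3]
jig [354.1 196.7] 0.64 [647.7  20.    0. ]
slide_post [251.5 219.1] 0.69 [574.9   5.2 102. ]
knob px [250.4 221. ] [241 205  25  30 355]Traceback (most recent call last):
  File "d.py", line 10, in <module>
    bb,bs=blob(m);bb=bs[:2]+bs[2:4]/2-.5;print('bush px',bb,bs)
          ~~~~^^^
  File "d.py", line 6, in blob
    n,l,st,c=cv2.connectedComponentsWithStats(m.astype(np.uint8));i=1+np.argmax(st[1:,4]);return c[i],st[i]
                                                                      ~~~~~~~~~^^^^^^^^^^
    return _wrapfunc(a, 'argmax', axis=axis, out=out, **kwds)
    return bound(*args, **kwds)
ValueError: attempt to get argmax of an empty sequence
```

View pics/v2.png

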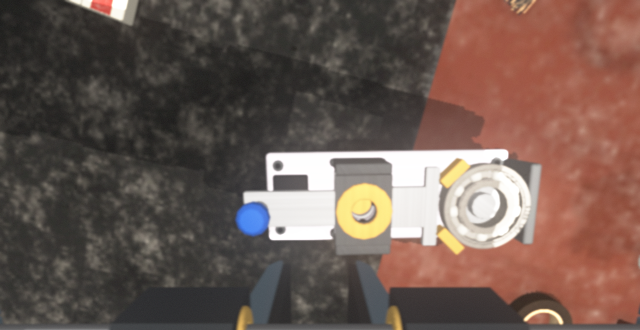

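The slide is home, with the V jaws touching the bearing. The bush centre is at (364,211) and the knob at (252,219). Next: a precise bush position, and a view of the pin.

```bash
cat > e.py <<'E'
from h import *
np.set_printoptions(precision=1,suppress=True)
p=viewer.grab_frame('wrist');h=cv2.cvtColor(p['img'],cv2.COLOR_RGB2HSV)
m=((h[...,0]>14)&(h[...,0]<35)&(h[...,1]>120)&(h[...,2]>90)).astype(np.uint8);m[250:]=0;m[:,410:]=0
n,l,st,c=cv2.connectedComponentsWithStats(m);i=1+np.argmax(st[1:,4])
ct=max(cv2.findContours((l==i).astype(np.uint8),0,2)[0],key=cv2.contourArea)
(u,v),(a,b),_=cv2.fitEllipse(ct);print('bush',u,v,a,b,st[i],atz(p,(u,v),78),sensors.state()['ee_pos'])
E
python3 e.py; python3 go.py 640 -245 240 103.3 7;python3 go.py 640 -245 240 63 8
```

```text
bush 361.9534912109375 213.11622619628906 38.90635299682617 52.224517822265625 [340 185  50  55 436] [644.  21.  78.] [616.9   2.3 216.6]
n 7 pose [616.9   2.3 216.6] [-179.9   -0.   103.2]
-3.51, -0.49, -0.33, 0, 0, -0,
-3.51, -0.49, -0.33, 0, 0, -0,
-3.51, -0.49, -0.33, 0, 0, -0,
-3.51, -0.49, -0.33, 0, 0, -0,
-3.51, -0.49, -0.33, 0, 0, -0
--
-3.51, -0.49, -0.33, 0, 0, -0,
-3.51, -0.49, -0.33, 0, 0, -0,
n 8 pose [616.9   2.3 216.6] [-179.9   -0.   103.2]
-3.07, -0.43, -0.29, 0, 0, 0.088,
-3.1, -0.15, -0.29, 0, 0, 0.088,
-3.1, 0.12, -0.29, 0, 0, 0.088,
-3.08, 0.39, -0.29, 0, 0, 0.088,
-3.03, 0.66, -0.29, 0, 0, 0.088
--
-2.96, 0.92, -0.29, 0, 0, 0.088,
-2.87, 1.18, -0.29, 0, 0, 0.088,
-2.76, 1.42, -0.29, 0, 0, 0.088,
```

Call:
{"fn": "step_arm", "kwargs": {"plan": [-3.8,-0.5,-0.3,0,0,0,-3.8,-0.5,-0.3,0,0,0,-3.8,-0.5,-0.3,0,0,0,-3.8,-0.5,-0.3,0,0,0,-3.8,-0.5,-0.3,0,0,0], "hand": 7}}

```text
time_s: 8.35
ee_pos: [636.4, -189.9, 232.3]
ee_rot: [180.0, -0.0, 103.2]
force: [0.3, 0.1, 0.3]
gripper_width: 70.0
gripper_force: 0.0
```

Call:
{"fn": "step_arm", "kwargs": {"plan": [-3.8,-0.5,-0.3,0,0,0,-3.8,-0.5,-0.3,0,0,0,-3.8,-0.5,-0.3,0,0,0,0,0,0,0,0,0,0,0,0,0,0,0]}}

```text
time_s: 8.77
ee_pos: [647.7, -304.7, 240.4]
ee_rot: [-180.0, -0.0, 103.0]
force: [-0.0, -0.1, 0.9]
gripper_width: 69.7
gripper_force: 0.0
```

```bash
python3 c.py w3 pin_button:117 pin_shoulder:87 pin:19 park_block:0; python3 - <<'E'
import cv2;a=cv2.imread('pics/w3.png');cv2.imwrite('pics/v3.png',a[:330])
E
```

```text
[ 647.7 -304.7  240.4] [-180.   -0.  103.] [-0.  -0.1  0.9] 69.74852570010269 8.7667
[ 632.4 -234.2  398.2] [165.2  -0.   13.1]
pin_button [328.8 176.8] 0.89 [ 646.1 -265.   117. ]
pin_button [408.2 249.1] 0.78 [ 709.8 -300.3  117. ]
pin_button [266.  259.9] 0.47 [ 617.5 -329.6  117. ]
pin_shoulder [402.1 242.9] 0.96 [ 712.3 -303.8   87. ]
pin_shoulder [269.1 248. ] 0.68 [ 616.3 -330.1   87. ]
pin_shoulder [327.7 176.5] 0.66 [ 646.7 -268.2   87. ]
pin [273.8 232.4] 0.98 [ 614.  -335.7   19. ]
pin [390.7 230.1] 0.83 [ 716.4 -309.7   19. ]
pin [326.2 164.6] 0.77 [ 646.2 -265.9   19. ]
park_block [321.7 161.6] 0.63 [ 642.3 -265.8    0. ]
```

View pics/v3.png

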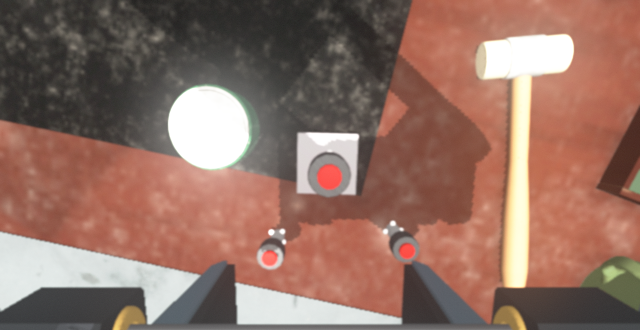

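Pin A is confirmed: it stands in the grey block, red button at (329,177), head about 42 px across, which is about 28 mm. The small look-alikes are at (269,257) and (406,249), and the tin is at (210,127).

```bash
cat > f.py <<'E'
from h import *
np.set_printoptions(precision=1,suppress=True)
def red(p,c):
    h=cv2.cvtColor(p['img'],cv2.COLOR_RGB2HSV);m=(((h[...,0]<6)|(h[...,0]>174))&(h[...,1]>170)&(h[...,2]>140)).astype(np.uint8)
    n,l,st,ce=cv2.connectedComponentsWithStats(m);k=[i for i in range(1,n) if st[i,4]>8];i=min(k,key=lambda i:np.hypot(*(ce[i]-c)));return ce[i],st[i]
p=viewer.grab_frame('wrist');s=viewer.grab_frame('scene');d=viewer.grab_frame('side')
if __name__=='__main__':
    u,a=red(p,(329,177));v,b=red(s,(394,265));w,c=red(d,(400,257));print(u,a,v,b,w,c)
    print(atz(p,u,124),tri([(p,u),(s,v)]),tri([(p,u),(d,w)]),sensors.state()['ee_pos'])
E
python3 f.py; python3 go.py 646.5 -264.5 140 103.3 5
```

```text
[326.5 182. ] [316 171  22  23 410] [394.  265.3] [391 263   7   6  37] [400.  256.5] [397 254   7   6  40]
[ 645.8 -264.2  124. ] [ 646.2 -264.9  119.5] [ 645.5 -264.4  119.8] [ 648.7 -301.5  241.3]
n 5 pose [ 648.7 -301.5  241.3] [180.    0.  103.3]
0.73, 0.13, 2.03, 0, 0, 0,
0.73, 0.13, 2.03, 0, 0, 0,
0.73, 0.13, 2.03, 0, 0, 0,
0.73, 0.13, 2.03, 0, 0, 0,
0.73, 0.13, 2.03, 0, 0, 0
--
```

Call:
{"fn": "step_arm", "kwargs": {"plan": [1.2,0.19,1.5,0,0,0,1.2,0.19,1.5,0,0,0,1.27,0.19,2.0,0,0,0,0,0,3,0,0,0,0,0,2.1,0,0,0]}}

```text
time_s: 9.58
ee_pos: [645.2, -264.0, 138.5]
ee_rot: [-180.0, -0.0, 103.3]
force: [-0.3, -0.7, -0.1]
gripper_width: 69.9
gripper_force: 0.0
```

```bash
python3 go.py 645.8 -264.5 97 103.3 3
```

```text
n 3 pose [ 645.2 -264.   138.5] [-180.    -0.   103.3]
-0.02, 0.01, 1.38, 0, 0, 0,
-0.02, 0.01, 1.38, 0, 0, 0,
-0.02, 0.01, 1.38, 0, 0, 0,
```

Call:
{"fn": "step_arm", "kwargs": {"plan": [0,0,1.5,0,0,0,0,0,1.5,0,0,0,0,0,1.1,0,0,0,0,0,0,0,0,0,0,0,0,0,0,0]}}

```text
time_s: 10.0
ee_pos: [645.7, -265.4, 98.8]
ee_rot: [-180.0, -0.0, 103.3]
force: [0.2, -0.3, -0.3]
gripper_width: 70.0
gripper_force: 0.0
```

Call:
{"fn": "step_arm", "kwargs": {"plan": [0,0,0,0,0,0,0,0,0,0,0,0,0,0,0,0,0,0,0,0,0,0,0,0,0,0,0,0,0,0], "hand": 1, "newtons": 25}}

```text
time_s: 10.42
ee_pos: [645.9, -265.8, 99.6]
ee_rot: [180.0, 0.0, 103.2]
force: [0.1, -0.3, -0.4]
gripper_width: 39.6
gripper_force: 0.0
```

Call:
{"fn": "step_arm", "kwargs": {"plan": [0,0,0,0,0,0,0,0,0,0,0,0,0,0,0,0,0,0]}}

```text
time_s: 10.67
ee_pos: [645.8, -265.7, 99.1]
ee_rot: [180.0, -0.0, 103.2]
force: [0.2, 0.6, 0.7]
gripper_width: 26.7
gripper_force: 25.0
```

Call:
{"fn": "step_arm", "kwargs": {"plan": [0,0,-2,0,0,0,0,0,-3,0,0,0,0,0,-3.5,0,0,0,0,0,-3.5,0,0,0,2,0.47,0,0,0,0]}}

```text
time_s: 11.08
ee_pos: [648.7, -249.5, 227.0]
ee_rot: [179.4, 0.6, 103.1]
force: [1.8, -1.2, -0.6]
gripper_width: 26.1
gripper_force: 25.0
```

Call:
{"fn": "step_arm", "kwargs": {"plan": [3,0.71,0,0,0,0,3,0.71,0,0,0,0,3,0.71,0,0,0,0,3,0.71,0,0,0,0,3,0.71,0,0,0,0]}}

```text
time_s: 11.5
ee_pos: [645.4, -89.6, 218.5]
ee_rot: [-179.9, -0.0, 103.2]
force: [0.0, -0.8, -1.3]
gripper_width: 26.3
gripper_force: 25.0
```

Call:
{"fn": "step_arm", "kwargs": {"plan": [3,0.71,0,0,0,0,2.5,0.6,0,0,0,0,0,0,0,0,0,0,0,0,0,0,0,0]}}

```text
time_s: 11.83
ee_pos: [645.8, -33.1, 218.6]
ee_rot: [-179.9, 0.0, 103.4]
force: [0.1, 0.1, -2.1]
gripper_width: 26.1
gripper_force: 25.0
```

```bash
python3 c.py w4 jig:0 slide_post:102 pin:139; python3 - <<'E'
from h import *
for c in('scene','side'):
    p=viewer.grab_frame(c);save(p,c+'4');print(proj(p,(645,22,78)))
a=cv2.imread('pics/w4.png')[60:360,120:520];b=cv2.imread('pics/side4.png')[130:280,240:440];cv2.imwrite('pics/v4.png',np.hstack([a,cv2.resize(b,(400,300),interpolation=3)]))
E
```

```text
[645.8 -33.1 218.6] [-179.9    0.   103.4] [ 0.1  0.1 -2.1] 26.10201486512394 11.8333
[630.1  37.4 376.3] [165.1   0.   13.4]
jig [335.2 148.9] 0.57 [648.2  20.2   0. ]
slide_post [219.  154.6] 0.8 [573.6   4.7 102. ]
pin [317.9 252.4] 0.57 [645.9 -32.2 139. ]
[np.float64(314.37596017807886), np.float64(241.17128732305892)]
[np.float64(328.4768936004323), np.float64(216.25146066512744)]
```

View pics/v4.png

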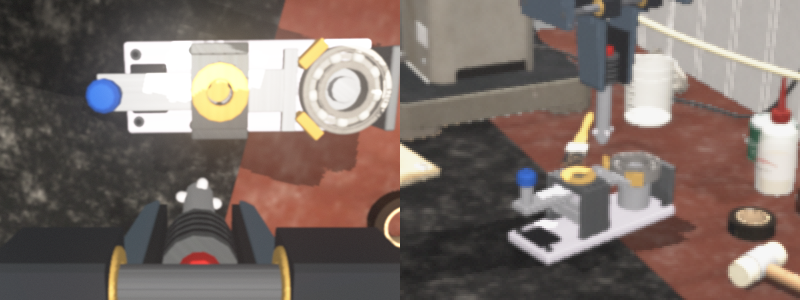

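Left half of the picture: bush at (340,152) in the full wrist image, and the pin's nose with its balls at (322,246), held straight. Right half (side view): the pin hangs upright in the fingers.

```bash
cat > g.py <<'E'
from h import *
import sys
np.set_printoptions(precision=1,suppress=True)
def bush(p,X=(645,22,78)):
    # the 40 mm bush: Hough circle near where it is expected
    g=cv2.cvtColor(p['img'],cv2.COLOR_RGB2HSV);u0=np.array(proj(p,X));r=p['fx']*20/np.linalg.norm(np.array(X)-p['position'])
    h=g;m=((h[...,0]>12)&(h[...,0]<38)&(h[...,1]>70)&(h[...,2]>80)).astype(np.uint8)
    yy,xx=np.mgrid[:480,:640];m[np.hypot(xx-u0[0],yy-u0[1])>r*1.35]=0
    ct=cv2.convexHull(np.argwhere(m)[:,::-1].astype(np.int32));(u,v),(a,b),_=cv2.fitEllipse(ct)
    return (u,v),(a,b),2*r
if __name__=='__main__':
    p=viewer.grab_frame('wrist');c,ab,r=bush(p);s=sensors.state()
    print(c,ab,r,atz(p,c,78),'TCP',s['ee_pos'],s['ee_rot'],'force',s['force'])
E
python3 g.py
```

```text
(339.74481201171875, 147.86863708496094) (57.79964828491211, 60.46223068237305) 57.78943269197283 [647.9  22.7  78. ] TCP [646.1 -35.5 218.9] [-180.    -0.   103.2] force [-0.4 -0.3 -1.6]
```

Call:
{"fn": "step_arm", "kwargs": {"plan": [1.8,0.5,0,0,0,0,1.8,0.5,0,0,0,0,1.93,0.49,1.5,0,0,0,0,0,1.5,0,0,0,0,0,1.5,0,0,0]}}

```text
time_s: 12.6
ee_pos: [648.1, 23.4, 173.8]
ee_rot: [179.9, 0.0, 103.3]
force: [-0.8, -0.5, -2.2]
gripper_width: 26.6
gripper_force: 25.0
```

Call:
{"fn": "step_arm", "kwargs": {"plan": [0,0,0,0,0,0,0,0,0,0,0,0,0,0,0,0,0,0]}}

```text
time_s: 12.85
ee_pos: [648.5, 22.3, 174.9]
ee_rot: [179.9, 0.0, 103.2]
force: [-0.3, -0.4, -1.8]
gripper_width: 26.4
gripper_force: 25.0
```

```bash
python3 g.py; python3 c.py w5 pin:93; python3 - <<'E'
from h import *
for c in('scene','side'):
    p=viewer.grab_frame(c);save(p,c+'5');print(proj(p,(648,22.5,78)),proj(p,(648,22.5,93)),[d['location'] for d in viewer.pinpoint('pin',p)[:4]])
a=cv2.imread('pics/w5.png')[130:280,240:400];b=cv2.imread('pics/side5.png')[180:250,295:365];c=cv2.imread('pics/scene5.png')[200:270,280:350]
cv2.imwrite('pics/v5.png',np.hstack([cv2.resize(a,(320,300),interpolation=3),cv2.resize(b,(240,300),interpolation=3)if 0 else cv2.resize(b,(240,240),interpolation=3).repeat(1,0) if 0 else cv2.resize(b,(300,300),interpolation=3)])) 
cv2.imwrite('pics/v5b.png',cv2.resize(c,(300,300),interpolation=3))
v=cv2.imread('pics/v5.png')[:, :];w=cv2.imread('pics/v5b.png');cv2.imwrite('pics/v5.png',cv2.resize(np.hstack([v,w]),(800,261)))
E
```

```text
(316.0594177246094, 243.99935913085938) (63.02515411376953, 64.76050567626953) 65.35317689781604 [647.7  23.2  78. ] TCP [648.7  22.3 175.3] [179.9   0.  103.2] force [ 0.4 -0.  -1.3]
[648.7  22.3 175.3] [179.9   0.  103.2] [ 0.4 -0.  -1.3] 26.530423945861163 12.9
[632.8  92.8 333. ] [165.1  -0.2  13.2]
pin [319.7 254.7] 0.77 [650.6  21.4  93. ]
[np.float64(315.23783083367226), np.float64(240.91062183662186)] [np.float64(315.41442183794123), np.float64(235.41862623200532)] [[429.4, 318.4], [403.8, 338.4], [314.1, 234.5]]
[np.float64(329.5598618036402), np.float64(215.94065384216702)] [np.float64(329.68855835093365), np.float64(209.9188700138032)] [[407.1, 339.9], [438.4, 315.5], [327.0, 208.6]]
```

View pics/v5.png

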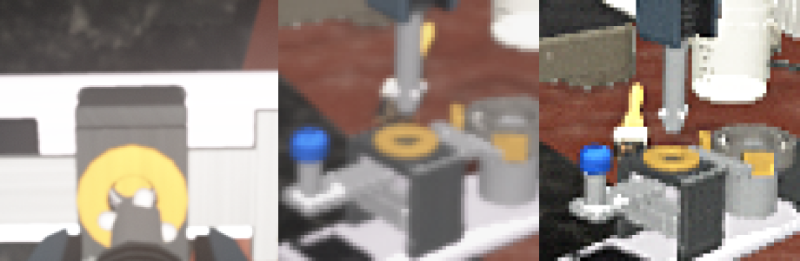

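The side and scene crops show the nose above the bush within about 1 px, and the wrist view agrees. I shift it about 1 mm and go down.

Call:
{"fn": "step_arm", "kwargs": {"plan": [0.1,-0.08,0.5,0,0,0,0,0,0.5,0,0,0,0,0,0.4,0,0,0,0,0,0,0,0,0,0,0,0,0,0,0]}}

```text
time_s: 13.62
ee_pos: [646.6, 23.6, 159.3]
ee_rot: [-179.9, -0.0, 103.2]
force: [0.3, -0.3, -2.4]
gripper_width: 26.1
gripper_force: 25.0
```

Call:
{"fn": "step_arm", "kwargs": {"plan": [0,0,0.25,0,0,0,0,0,0.25,0,0,0,0,0,0,0,0,0]}}

```text
time_s: 13.87
ee_pos: [646.7, 23.5, 154.5]
ee_rot: [-180.0, -0.0, 103.2]
force: [-0.3, -0.5, -1.7]
gripper_width: 26.3
gripper_force: 25.0
```

Call:
{"fn": "step_arm", "kwargs": {"plan": [0,0,0.2,0,0,0,0,0,0.2,0,0,0,0,0,0,0,0,0]}}

```text
time_s: 14.12
ee_pos: [647.1, 23.0, 150.9]
ee_rot: [180.0, 0.1, 103.2]
force: [0.7, -1.7, -1.3]
gripper_width: 26.1
gripper_force: 25.0
```

Call:
{"fn": "step_arm", "kwargs": {"plan": [0,0,0.15,0,0,0,0,0,0.1,0,0,0,0,0,0,0,0,0]}}

```text
time_s: 14.37
ee_pos: [647.1, 23.1, 148.5]
ee_rot: [180.0, 0.0, 103.2]
force: [0.5, -2.3, -0.9]
gripper_width: 26.6
gripper_force: 25.0
```

Call:
{"fn": "step_arm", "kwargs": {"plan": [0,0,0.15,0,0,0,0,0,0,0,0,0,0,0,0,0,0,0]}}

```text
time_s: 14.62
ee_pos: [647.1, 23.2, 147.2]
ee_rot: [180.0, 0.0, 103.2]
force: [-0.2, -4.0, 0.9]
gripper_width: 26.2
gripper_force: 25.0
```

Call:
{"fn": "step_arm", "kwargs": {"plan": [-0.06,0,0,0,0,0,0,0,0,0,0,0,0,0,0.1,0,0,0,0,0,0,0,0,0]}}

```text
time_s: 14.95
ee_pos: [647.3, 23.0, 147.0]
ee_rot: [179.9, 0.0, 103.2]
force: [0.2, -3.4, 4.6]
gripper_width: 26.3
gripper_force: 25.0
```

```bash
python3 -c "
from h import *
np.set_printoptions(precision=2,suppress=True)
s=sensors.state();print(s['ee_pos'],s['ee_rot'],s['force'],s['torque'])"
```

```text
[647.25  22.97 147.  ] [179.94   0.01 103.24] [ 0.23 -3.39  4.56] [-0.78  0.18  0.01]
```

Call:
{"fn": "step_arm", "kwargs": {"plan": [-0.06,0,-0.1,0,0,0,0,0,0,0,0,0,0,0,0,0,0,0]}}

```text
time_s: 15.2
ee_pos: [647.2, 22.7, 147.1]
ee_rot: [180.0, -0.0, 103.2]
force: [-0.1, -1.8, 2.0]
gripper_width: 26.8
gripper_force: 25.0
```

Call:
{"fn": "step_arm", "kwargs": {"plan": [-0.05,0,0,0,0,0,0,0,0,0,0,0,0,0,0,0,0,0]}}

```text
time_s: 15.45
ee_pos: [647.3, 22.3, 147.1]
ee_rot: [180.0, -0.0, 103.2]
force: [0.7, -0.3, 2.4]
gripper_width: 26.4
gripper_force: 25.0
```

Call:
{"fn": "step_arm", "kwargs": {"plan": [0,0,0,0,0,0,0,0,0,0,0,0,0,0,0,0,0,0,0,0,0,0,0,0,0,0,0,0,0,0], "hand": 5.5}}

```text
time_s: 15.87
ee_pos: [647.2, 22.1, 146.8]
ee_rot: [-180.0, -0.0, 103.2]
force: [-0.0, -0.2, 0.1]
gripper_width: 54.5
gripper_force: 0.0
```

Call:
{"fn": "step_arm", "kwargs": {"plan": [0,0,-1.5,0,0,0,0,0,-3,0,0,0,0,0,-3,0,0,0,0,0,-1.5,0,0,0,0,0,0,0,0,0]}}

```text
time_s: 16.28
ee_pos: [649.3, 22.0, 241.6]
ee_rot: [179.5, 0.1, 103.2]
force: [0.5, -0.5, -0.1]
gripper_width: 55.0
gripper_force: 0.0
```

Call:
{"fn": "step_arm", "kwargs": {"plan": [0,0,0,0,0,0,0,0,0,0,0,0]}}

```text
time_s: 16.45
ee_pos: [646.5, 21.9, 235.4]
ee_rot: [-179.8, -0.0, 103.2]
force: [-0.3, -0.6, -0.9]
gripper_width: 54.7
gripper_force: 0.0
```

```bash
cat > k.py <<'E'
from f import *
import sys
u,a=red(p,(330,200));v,b=red(s,proj(s,(647,22,170)));w,c=red(d,proj(d,(647,22,170)));print(u,a,v,b,w,c)
print(atz(p,u,170),tri([(p,u),(s,v)]),tri([(p,u),(d,w)]),tri([(s,v),(d,w)]),sensors.state()['ee_pos'])
for n,q,X in (('p',p,0),('s',s,0),('d',d,0)): save(q,n+sys.argv[1])
a=cv2.imread(f'pics/p{sys.argv[1]}.png')[100:300,200:440];b=cv2.imread(f'pics/d{sys.argv[1]}.png')[150:240,290:370];e=cv2.imread(f'pics/s{sys.argv[1]}.png')[175:265,275:355]
z=lambda i:cv2.resize(i,(267,300),interpolation=3)
cv2.imwrite(f'pics/v{sys.argv[1]}.png',np.hstack([cv2.resize(a,(266,300)),z(b),z(e)]))
E
python3 k.py 6
```

```text
[320.5 267.4] [308 261  25  14 213] [316.  207.2] [314 205   6   5  22] [329.5 179. ] [327 178   6   3  18]
[648.9  19.1 170. ] [647.4  19.8 169.1] [646.9  19.7 168.8] [642.7  16.2 170.2] [646.5  21.9 235.1]
```

View pics/v6.png

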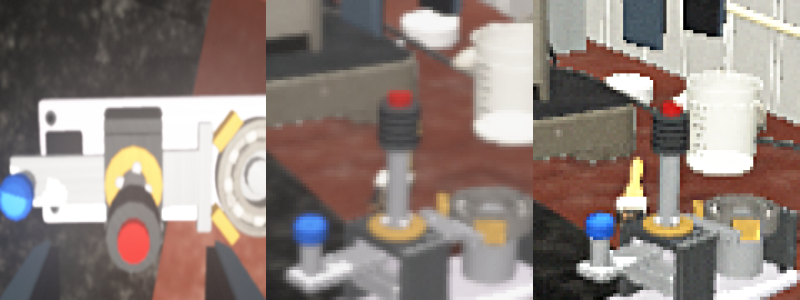

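The pin stands upright on the bush with its balls on the mouth. The button is near (319,261) in the wrist image, almost exactly above the bush. Now I close the fingers and press from above.

Call:
{"fn": "step_arm", "kwargs": {"plan": [0,0.07,0,0,0,0,0,0,0,0,0,0,0,0,1,0,0,0,0,0,1,0,0,0,0,0,1,0,0,0], "hand": 0}}

```text
time_s: 17.02
ee_pos: [647.6, 22.1, 205.5]
ee_rot: [-179.9, -0.0, 103.2]
force: [-0.0, 0.0, 0.1]
gripper_width: 24.6
gripper_force: 0.0
```

Call:
{"fn": "step_arm", "kwargs": {"plan": [0,0,0.5,0,0,0,0,0,0.5,0,0,0,0,0,0.3,0,0,0,0,0,0,0,0,0,0,0,0,0,0,0]}}

```text
time_s: 17.43
ee_pos: [648.1, 22.1, 194.1]
ee_rot: [180.0, -0.0, 103.2]
force: [0.5, -0.1, -0.3]
gripper_width: 0.1
gripper_force: 0.0
```

Call:
{"fn": "step_arm", "kwargs": {"plan": [0,0,0.2,0,0,0,0,0,0.1,0,0,0,0,0,0,0,0,0]}}

```text
time_s: 17.68
ee_pos: [648.0, 22.1, 191.1]
ee_rot: [180.0, -0.0, 103.2]
force: [0.3, 0.3, -0.7]
gripper_width: 0.2
gripper_force: 0.0
```

Call:
{"fn": "step_arm", "kwargs": {"plan": [0,-0.07,0.2,0,0,0,0,0,0.2,0,0,0,0,0,0,0,0,0]}}

```text
time_s: 17.93
ee_pos: [647.0, 21.9, 186.5]
ee_rot: [-180.0, -0.0, 103.2]
force: [0.2, 0.1, -0.4]
gripper_width: 0.7
gripper_force: 0.0
```

Call:
{"fn": "step_arm", "kwargs": {"plan": [0,0,0.2,0,0,0,0,0,0.1,0,0,0,0,0,0,0,0,0]}}

```text
time_s: 18.18
ee_pos: [647.6, 21.9, 184.6]
ee_rot: [179.9, 0.0, 103.2]
force: [0.7, -0.1, 3.9]
gripper_width: 0.6
gripper_force: 1.6
```

Call:
{"fn": "step_arm", "kwargs": {"plan": [0,0,0.2,0,0,0,0,0,0.1,0,0,0,0,0,0,0,0,0]}}

```text
time_s: 18.43
ee_pos: [646.8, 21.9, 180.2]
ee_rot: [-179.9, -0.0, 103.2]
force: [0.2, -0.4, 0.3]
gripper_width: 0.4
gripper_force: 0.0
```

Call:
{"fn": "step_arm", "kwargs": {"plan": [0,0,0.2,0,0,0,0,0,0.2,0,0,0,0,0,0,0,0,0]}}

```text
time_s: 18.68
ee_pos: [647.1, 21.9, 176.4]
ee_rot: [-179.9, -0.0, 103.2]
force: [1.0, 0.3, 0.2]
gripper_width: 0.4
gripper_force: 0.0
```

Call:
{"fn": "step_arm", "kwargs": {"plan": [0,0,0.2,0,0,0,0,0,0.2,0,0,0,0,0,0,0,0,0]}}

```text
time_s: 18.93
ee_pos: [647.1, 21.9, 172.6]
ee_rot: [-180.0, -0.0, 103.2]
force: [-0.7, -0.0, -0.7]
gripper_width: 0.7
gripper_force: 0.0
```

Call:
{"fn": "step_arm", "kwargs": {"plan": [0,0,0.2,0,0,0,0,0,0.2,0,0,0,0,0,0,0,0,0]}}

```text
time_s: 19.18
ee_pos: [646.9, 21.9, 168.3]
ee_rot: [-179.9, -0.0, 103.2]
force: [-0.2, 0.9, -0.5]
gripper_width: 0.4
gripper_force: 0.0
```

```bash
python3 k.py 7
```

```text
[319.  298.5] [319 294   1  10  10] [315.6 215. ] [313 214   6   3  16] [328.4 188.1] [327 187   4   3   9]
[646.4  28.7 170. ] [647.1  20.8 148.5] [645.9  20.7 147.5] [636.    7.2 153.4] [647.   21.9 168.6]
```

View pics/v7.png

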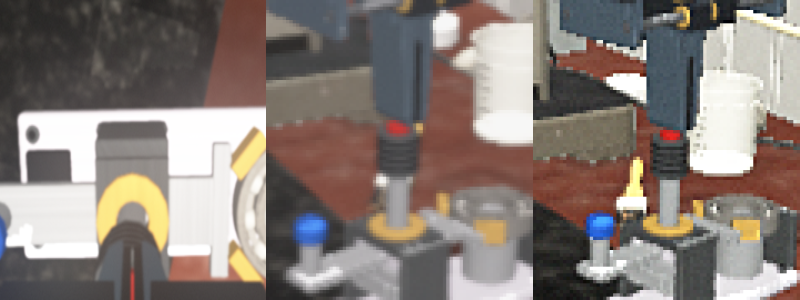

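The pin has dropped about 20 mm into the bore and stands upright, with its button just under the fingertips. I carry on down.

Call:
{"fn": "step_arm", "kwargs": {"plan": [0,0,0.15,0,0,0,0,0,0.15,0,0,0,0,0,0,0,0,0]}}

```text
time_s: 19.58
ee_pos: [647.2, 21.9, 165.6]
ee_rot: [-180.0, -0.0, 103.2]
force: [0.2, -0.4, -0.4]
gripper_width: 0.2
gripper_force: 0.0
```

Call:
{"fn": "step_arm", "kwargs": {"plan": [0,0,0.15,0,0,0,0,0,0.15,0,0,0,0,0,0,0,0,0]}}

```text
time_s: 19.83
ee_pos: [647.3, 21.9, 162.9]
ee_rot: [-180.0, -0.0, 103.2]
force: [-0.3, -0.2, 0.5]
gripper_width: 0.6
gripper_force: 0.1
```

Call:
{"fn": "step_arm", "kwargs": {"plan": [0,0,0.15,0,0,0,0,0,0.15,0,0,0,0,0,0,0,0,0]}}

```text
time_s: 20.08
ee_pos: [647.1, 21.9, 159.7]
ee_rot: [-180.0, -0.0, 103.2]
force: [-0.7, 0.3, -0.3]
gripper_width: 0.6
gripper_force: 0.0
```

Call:
{"fn": "step_arm", "kwargs": {"plan": [0,0,0.15,0,0,0,0,0,0.15,0,0,0,0,0,0,0,0,0]}}

```text
time_s: 20.33
ee_pos: [647.2, 22.0, 156.8]
ee_rot: [-180.0, -0.0, 103.2]
force: [-0.2, -0.8, 1.2]
gripper_width: 0.6
gripper_force: 0.8
```

Call:
{"fn": "step_arm", "kwargs": {"plan": [0,0,0.15,0,0,0,0,0,0.15,0,0,0,0,0,0,0,0,0]}}

```text
time_s: 20.58
ee_pos: [647.2, 21.9, 153.7]
ee_rot: [-180.0, -0.0, 103.2]
force: [0.1, 0.5, 1.3]
gripper_width: 0.1
gripper_force: 0.5
```

Call:
{"fn": "step_arm", "kwargs": {"plan": [0,0,0.15,0,0,0,0,0,0.15,0,0,0,0,0,0,0,0,0]}}

```text
time_s: 20.83
ee_pos: [647.0, 22.0, 150.4]
ee_rot: [-180.0, -0.0, 103.2]
force: [-0.3, -0.7, 0.5]
gripper_width: 0.4
gripper_force: 0.0
```

Call:
{"fn": "step_arm", "kwargs": {"plan": [0,0,0.15,0,0,0,0,0,0.15,0,0,0,0,0,0,0,0,0]}}

```text
time_s: 21.08
ee_pos: [647.0, 21.9, 147.5]
ee_rot: [-179.9, -0.0, 103.2]
force: [-0.8, -0.5, -0.9]
gripper_width: 0.5
gripper_force: 0.0
```

```bash
python3 k.py 8
```

```text
[319.  303.3] [318 286   3  30  45] [315.  222.1] [313 221   5   3  10] [408.8 304.4] [407 303   5   3  11]
[644.8  35.5 170. ] [646.6  20.2 130.3] [ 723.4 -115.5 -113.7] [ 225.  -723.   421.3] [646.9  21.9 147.5]
```

Call:
{"fn": "step_arm", "kwargs": {"plan": [0,0,0.15,0,0,0,0,0,0.15,0,0,0,0,0,0,0,0,0]}}

```text
time_s: 21.48
ee_pos: [647.6, 22.0, 145.3]
ee_rot: [179.9, -0.0, 103.2]
force: [0.1, 0.8, 2.1]
gripper_width: 0.4
gripper_force: 0.9
```

Call:
{"fn": "step_arm", "kwargs": {"plan": [0,0,0.1,0,0,0,0,0,0.1,0,0,0,0,0,0,0,0,0]}}

```text
time_s: 21.73
ee_pos: [647.7, 22.0, 143.5]
ee_rot: [179.9, 0.0, 103.2]
force: [0.4, 0.2, 2.9]
gripper_width: 0.4
gripper_force: 1.8
```

Call:
{"fn": "step_arm", "kwargs": {"plan": [0,0,0.1,0,0,0,0,0,0.1,0,0,0,0,0,0,0,0,0]}}

```text
time_s: 21.98
ee_pos: [647.8, 22.0, 141.7]
ee_rot: [179.9, 0.0, 103.2]
force: [-0.1, 0.0, 6.6]
gripper_width: 0.4
gripper_force: 3.2
```

Call:
{"fn": "step_arm", "kwargs": {"plan": [0,0,0.1,0,0,0,0,0,0.1,0,0,0,0,0,0,0,0,0]}}

```text
time_s: 22.23
ee_pos: [648.0, 22.0, 139.9]
ee_rot: [179.9, 0.0, 103.2]
force: [0.2, 0.3, 6.5]
gripper_width: 0.5
gripper_force: 3.4
```

Call:
{"fn": "step_arm", "kwargs": {"plan": [0,0,0.1,0,0,0,0,0,0.1,0,0,0,0,0,0,0,0,0]}}

```text
time_s: 22.48
ee_pos: [648.0, 22.1, 138.1]
ee_rot: [179.9, 0.0, 103.2]
force: [-0.1, 0.6, 7.0]
gripper_width: 0.5
gripper_force: 3.5
```

Call:
{"fn": "step_arm", "kwargs": {"plan": [0,0,0.1,0,0,0,0,0,0.1,0,0,0,0,0,0,0,0,0]}}

```text
time_s: 22.73
ee_pos: [648.2, 22.1, 136.3]
ee_rot: [179.8, 0.0, 103.2]
force: [0.9, 0.9, 7.2]
gripper_width: 0.1
gripper_force: 3.7
```

Call:
{"fn": "step_arm", "kwargs": {"plan": [0,0,0.1,0,0,0,0,0,0.1,0,0,0,0,0,0,0,0,0]}}

```text
time_s: 22.98
ee_pos: [648.8, 22.1, 135.9]
ee_rot: [179.7, 0.0, 103.2]
force: [-0.7, 1.0, 12.8]
gripper_width: 0.1
gripper_force: 6.5
```

Call:
{"fn": "step_arm", "kwargs": {"plan": [0,0,0.1,0,0,0,0,0,0,0,0,0]}}

```text
time_s: 23.15
ee_pos: [649.2, 22.2, 135.7]
ee_rot: [179.6, 0.1, 103.2]
force: [-0.8, 0.6, 16.8]
gripper_width: 0.6
gripper_force: 8.2
```

Call:
{"fn": "step_arm", "kwargs": {"plan": [0,0,0.05,0,0,0,0,0,0,0,0,0]}}

```text
time_s: 23.32
ee_pos: [649.2, 22.2, 135.7]
ee_rot: [179.6, 0.1, 103.2]
force: [-1.3, 1.2, 17.2]
gripper_width: 0.0
gripper_force: 9.0
```

Bottomed: 17 N with no movement. The shoulder works out at about 90 mm, inside the 81–95 mm range. I release straight up.

Call:
{"fn": "step_arm", "kwargs": {"plan": [0,0,-0.3,0,0,0,0,0,-0.5,0,0,0,0,0,-1,0,0,0,0,0,-3,0,0,0,0,0,-3,0,0,0]}}

```text
time_s: 23.73
ee_pos: [645.7, 21.7, 208.3]
ee_rot: [-179.7, -0.1, 103.2]
force: [1.5, 0.2, -0.0]
gripper_width: 0.4
gripper_force: 0.0
```

Call:
{"fn": "step_arm", "kwargs": {"plan": [-2,0,-2,0,0,0,-2,0,0,0,0,0,0,0,0,0,0,0,0,0,0,0,0,0,0,0,0,0,0,0]}}

```text
time_s: 24.15
ee_pos: [655.6, -16.8, 228.3]
ee_rot: [-179.8, -0.1, 103.2]
force: [-0.0, -0.6, -0.6]
gripper_width: 0.5
gripper_force: 0.0
```

```bash
cat > k2.py <<'E'
from f import *
import sys
n=sys.argv[1];st=sensors.state();print(st['ee_pos'],st['force'])
for q,nm in ((p,'p'),(s,'s'),(d,'d')): save(q,nm+n)
u,_=red(p,proj(p,(647,22,127)));v,b=red(s,proj(s,(647,22,125)));w,c=red(d,proj(d,(647,22,125)));print(u,_,v,b,w,c,proj(s,(647,22,120)),proj(d,(647,22,120)),tri([(p,u),(s,v)]),tri([(p,u),(d,w)]))
for q,nm in ((p,'p'),(s,'s'),(d,'d')):
  for k in ('pin_button','pin_shoulder'): print(nm,k,[(np.array(x['location']),round(x['score'],2)) for x in viewer.pinpoint(k,q)[:3]])
U,V=int(u[0]),int(u[1]);a=cv2.imread(f'pics/p{n}.png')[max(0,V-60):V+60,U-53:U+54]
z=lambda i:cv2.resize(i,(267,300),interpolation=3)
cv2.imwrite(f'pics/v{n}.png',np.hstack([z(a),z(cv2.imread(f'pics/d{n}.png')[180:240,300:353]),z(cv2.imread(f'pics/s{n}.png')[205:265,288:341])]))
E
python3 k2.py 9
```

```text
[655.9 -16.3 228.6] [ 0.5 -0.3 -0.1]Traceback (most recent call last):
  File "k2.py", line 5, in <module>
    u,_=red(p,proj(p,(647,22,127)));v,b=red(s,proj(s,(647,22,125)));w,c=red(d,proj(d,(647,22,125)));print(u,_,v,b,w,c,proj(s,(647,22,120)),proj(d,(647,22,120)),tri([(p,u),(s,v)]),tri([(p,u),(d,w)]))
        ~~~^^^^^^^^^^^^^^^^^^^^^^^^
  File "f.py", line 5, in red
    n,l,st,ce=cv2.connectedComponentsWithStats(m);k=[i for i in range(1,n) if st[i,4]>8];i=min(k,key=lambda i:np.hypot(*(ce[i]-c)));return ce[i],st[i]
                                                                                           ~~~^^^^^^^^^^^^^^^^^^^^^^^^^^^^^^^^^^^^^
ValueError: min() iterable argument is empty
```

```bash
sed -i 's/h\[...,1\]>170/h[...,1]>120/; s/h\[...,0\]<6/h[...,0]<9/; s/>174/>170/' f.py; sed -i 's/^U,V=.*/U,V=map(int,proj(p,(647,22,125)));a=cv2.imread(f"pics\/p{n}.png")[max(0,V-60):V+60,U-53:U+54]/' k2.py; python3 k2.py 9
```

```text
[656.2 -16.5 229.1] [ 0.4 -0.5 -0.1]
[319.8 180.3] [307 168  26  26 532] [315.6 223.2] [313 221   6   5  25] [329.3 196.8] [326 194   8   6  32] [np.float64(315.51940480617674), np.float64(225.51398269577942)] [np.float64(329.62376962078275), np.float64(199.04226596102833)] [647.9  22.6 125.8] [647.4  22.6 125.1]
p pin_button [(array([319.1, 179.1]), 0.67), (array([322.6, 163.5]), 0.57)]
p pin_shoulder [(array([317.9, 175.5]), 0.94)]
s pin_button [(array([407.5, 307.7]), 0.54), (array([314.3, 227.6]), 0.52), (array([438.6, 286.1]), 0.4)]
s pin_shoulder [(array([431.3, 299.1]), 0.82), (array([410.2, 315.9]), 0.7), (array([316.7, 236.1]), 0.57)]
d pin_button [(array([327.7, 201. ]), 0.39), (array([446.5, 284.7]), 0.36), (array([409.5, 305.1]), 0.36)]
d pin_shoulder [(array([407.9, 316.9]), 0.8), (array([444.8, 292.9]), 0.79), (array([326.3, 210.4]), 0.64)]
```

View pics/v9.png

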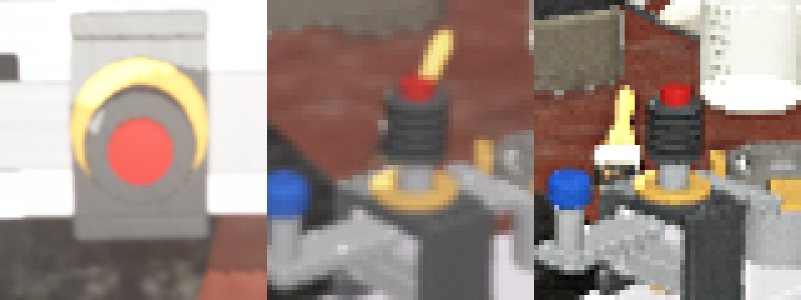

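The button stands clear of the head in both oblique crops (rows 82–107 of the scene crop). To be sure, I compare the red area with the earlier pictures in which the button was out.

```bash
python3 - <<'E'
import cv2,numpy as np
def area(f,c):
    i=cv2.imread(f'pics/{f}.png').astype(float);x,y=c;r=i[y-9:y+10,x-8:x+9]
    w=np.clip((r[...,2]-r[...,1:2].max(-1))-40,0,None)/140; e=np.clip(r[...,2]-np.maximum(r[...,0],r[...,1]),0,None)
    m=e>70;ys,xs=np.where(m);rows=e[:,7:10].sum(1)/3
    print(f,'n',m.sum(),'h',np.ptp(ys)+1,'w',np.ptp(xs)+1,'col',np.round(rows).astype(int))
area('s6',(316,207));area('s9',(316,223));area('d6',(329,179));area('d9',(329,197));area('scene0',(394,265));area('side0',(400,257))
E
```

```text
s6 n 28 h 12 w 10 col [ 66  62  62  61  59  56  23  90 165 174 179 130  18   0   0   0   0   1
   0]
s9 n 29 h 5 w 7 col [ 44  42  51  53  55  54  48  85 157 180 176 189  48   0   0   0   0   0
   0]
d6 n 32 h 5 w 7 col [  7   9   9   9   9   9  20  95 135 135 131 109  42   5   0   0   0   0
   0]
d9 n 35 h 6 w 8 col [ 41  44  46  46  46  48  68 112 137 138 134 119  48   6   0   0   0   0
   0]
scene0 n 46 h 7 w 8 col [ 11  20  23  28  20   3  98 193 178 190 191 197 112   9   0   0   0   0
   0]
side0 n 64 h 8 w 10 col [ 47  48  50  51  64 137 163 163 163 166 158 141 104  31   3   0   0   0
   0]
```

```bash
python3 -c "
from workcell import env
print(env.job_done())"
```

```text
the job is handed in; nothing more can be done
None
```

The job is handed in: slide pushed home, pin driven to a firm stop (highest reading 17 N) and released. The camera shows the button sprung out, which means the balls should be locked; I did not pull-test it, and I touched none of the bystanders.

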